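# Clear the storage case and hold its drop lid open at 50 degrees

## Task

The small dropper bottle standing on the lid of the blue storage case is in the way: first stand it upright on a free part of the narrow raised ledge, beside the dropper bottle already there, and let go of it while the lid is still shut. Then lift the lid, which has a steel handle, and hold it still at 50 degrees open (within 5 degrees either way) so the stock inside can be counted; the lid falls shut by itself, so finish while still holding it there. Leave the standing dropper bottle, the cup, the marker and the scraper where they are.

Things in the scene. Friction and masses are not known exactly. Their poses are not given: they have to be found in the camera images.
- case: Blue steel storage case, fixed to the table, 150 (its x) x 200 (its y) x 85 mm high without the lid. Origin: centre of its underside, on the table. Its -x face is the front (towards the robot), the lid's hinge runs along its y at the back (+x) edge. Turned about the vertical only.
- case_lid (a joint): Angle of the case's lid in rad: 0 shut, grows as the front edge is lifted (50 degrees = 0.873), stop at 1.3. No latch; it falls shut from any angle. About 0.4 kg (varies), plate 156 x 206 x 5 mm, top 90 mm above the table when shut. Lifting takes about 2 to 4 N at the handle.
- lid_handle (a point): Middle of the lid's grip bar (moves with the lid; y along the bar). Round steel bar, 12 mm diameter, 104 mm straight length, on two posts 120 mm apart along the lid's front edge, axis 45 mm above the lid's top. Lid shut: 135 mm above the table; from the hinge axis 142 mm to the front and 50 mm up. It can turn between the fingers, so the gripper may stay upright as the lid swings.
- lid_hinge (a point): Middle of the lid's hinge axis: 77 mm behind the case's centre, 85 mm above the table; the axis runs along the case's y.
- bottle_moved: White dropper bottle with a black pointed cap, the one that starts on the case's lid, to be moved. 21 mm diameter body up to 43 mm high, cap 15 mm diameter tapering up to 66 mm; about 30 g. Origin: centre of its underside; z is its upright axis. Loose.
- ledge: Narrow raised aluminium ledge, fixed to the table, 190 mm long (its x) and 36 mm wide (its y), flat top 70 mm above the table, on two legs with feet 60 mm wide. Origin: centre of its footprint on the table.
- ledge_top (a point): Centre of the ledge's flat top, same axes as the ledge. The standing bottle occupies a place 50 to 65 mm from here on the -x half (the end nearer the robot); the rest is free.
- bottle_standing: The other white dropper bottle with black cap, same size, already standing on the end of the ledge nearer the robot. Loose; a bystander. Origin: centre of its underside.
- steel_cup: Steel measuring cup, 65 mm diameter, 66 mm high, at the back. Bystander, loose. Origin: centre of its underside.
- marker_blue: White marker with a blue cap, 14 x 140 x 16 mm, lying in front of the case. Bystander, loose. Origin: centre of its underside.
- scraper: Beige scraper, 56 x 115 x 9 mm, lying flat back left. Bystander, loose. Origin: centre of its underside.

How it is judged:
By the outcome, as a careful person would: the job done as asked, in the order asked, and still so for the second after the job is handed in, while the arm keeps its last pose, push and grip.
It also fails if it takes over 54 s, if anything falls off the work surface, if the arm or the gripper's body presses on something with over 40 N, if the wrist force passes 120 N, or if a joint passes its speed limit or range.

## Robot

A 7-joint arm with a two-finger parallel gripper is mounted at the origin on a cart in front of the work surface, level with it; the furniture and walls round the work are solid. World frame = base frame: x ahead of the robot, y to its left, z up, the work surface at z = 0. Lengths are in m, angles in rad, forces in N, time in s.
With the tool pointing down it reaches from about 0.425 to 0.925 m from the base axis. Payload 6.8 kg.
Tool frame: the origin (TCP) lies midway between the tips of the shut fingers; the grasp point (between the pads) lies 19 mm behind it; z points along the fingers, y is the line along which they close (so a half turn about z gives the same grasp; the last joint's range is limited). The gripper opens to 85 mm and grips with 20 to 120 N. Pads are 22 mm wide; open, the fingers measure 114 mm over their backs; the gripper's body (76 mm by 85 mm) begins 54 mm behind the grasp point. The pads swing forward as they close: fully open they stand 13 mm farther back than shut.
Start: joints at [-1.434, 0.477, 0.022, 1.555, -0.011, 1.109, -0.083], TCP at [0.164, 0.655, 0.231] pointing down, gripper open.
Joint ranges: [-2.96, 2.96], [-0.34, 2.1], [-1.41, 1.46], [0.24, 2.44], [-1.37, 4.51], [0.17, 1.92], [-2.96, 2.96]. Speed limits (rad/s): [2.39, 2.39, 3.14, 3.14, 3.14, 3.14, 3.14].

## Interface

Orientations are given as a rotation vector (axis times angle).
In Python, from bench import r gives the robot as it stands. The module is installed in compiled form; this text tells all that it offers.
- The arm moves only by the tool apply_moves, never from a script. Its argument "rows" is a list of rows, each a list of 6 numbers: the shift along the tool's x, y, z scaled (see below), then the turn, a rotation vector about the tool's x, y, z scaled (see below). A call has 1 to 5 rows; each row is the pose to reach, as a shift and turn from the pose commanded when the call began, along the tool's axes at that moment; what a row does not reach only later rows make up. The controller multiplies each number of a shift by 0.25 m and each number of a turn by 90 degrees. A row lasts 1/8 s, in which the tool goes at most 62.5 mm and 10.7 degrees, less where a joint would pass 70% of its speed; a pose out of reach is approached as far as the arm can. A call with a number of a shift or a turn outside -1 to 1 is refused whole. A call with a gripper value outside its range is refused whole. "claw" is the opening, from 0 (shut) to 1 (fully open), set as the call begins (left out, the last holds). The fingers move at their own pace and stop on an object; "newtons" is the grip in N (left out, the last holds). Time passes only in rows, so rows that repeat a pose let the fingers close. It gives the time, the measured TCP pose, the force, the opening and the grip force at its end, in the units of the state.
- r.get_obs(): the state, without advancing time (a new reading comes with each control period).
- r.grab_frame(name): name is "scene" or "side" or "wrist"; returns a dict with "pixels" (384x512x3 uint8, red, green, blue), "intrinsics" (3x3 intrinsics, pixels), "dist" ([k1, k2, p1, p2, k3] as OpenCV has them; the pictures are not rectified), "eye" and "attitude" of the camera in the world. Camera axes: x right, y up, looking along -z (the intrinsics and any distortion apply to the point x, -y, -z); pixel columns grow to the right and rows downward; lengths in m; the calibration is good to about 2 mm. A picture is of the moment at which its call begins. There is no depth.
- r.hand_in(): hands the job in; it is judged then, once.
Trained networks look in a picture, given as the dict that the camera call returned (one of the last four; its "shot" number tells which), for a name from the list of things; names that differ only in an ending like _2 or _b are one class to them, and where a whole thing is asked for, a point or a joint stands for the part that bears it (a point fixed in the world has none). Each returns a list of dicts, best first, with "conf" (0 to 1); they miss things now and then, are a little off and sometimes report something else, mostly with a low value. They report only what shows in the picture. A call takes as long as a camera call.
- r.search_frame(picture, thing): "rect" ([left, top, width, height] in pixels, round what is visible of it).
- r.outline_of(picture, thing): "pixels" (384x512 bool, what is visible of it) and "rect" ([left, top, width, height] in pixels, round what is visible of it).
- r.landmark_of(picture, thing): "point" ([column, row] in pixels: a listed point, or the origin of a listed thing).
The state is a dict: "clock": time; "joints": joint angles; "qvel": joint speeds; "tau": joint torques, N m; "tcp_pos": TCP position; "orientation": TCP orientation; "contact_force": force on the tool from outside, world axes, zero at the start; "moment": the same for the moment, N m; "grip_width": finger opening in m; "gripper_force": force on a finger pad.
Only numpy, scipy, OpenCV 4.12 (cv2) and the standard library are available. Lean on these libraries where they do the work, as an engineer would, in place of code of your own. Each camera call takes 0.05 s, during which the arm holds its last target. There are 200 camera calls.

## Working session

There is one attempt and no reset: what is moved stays moved. The work goes in short steps, Python scripts to look and compute and a tool call to move; the robot and the scene stay as the last step left them, time stands still between calls to the robot, and variables do not carry over. Pictures are saved under pics/ and viewed, at most 10 in all, crops included, and the job is handed in when it is done.

Besides the shell and the picture viewer there is one more tool, called after "Request:" in YAML: its name, and indented under it one key for each argument. apply_moves: Moves the arm, as the interface text tells. Its arguments: {"type":"object","properties":{"rows":{"type":"array","items":{"type":"array","items":{"type":"number"}}},"claw":{"type":"number"},"newtons":{"type":"number"}},"required":["rows"]}

```bash
mkdir -p pics
cat > h.py <<'E'
import numpy as np, cv2
from scipy.spatial.transform import Rotation as R
from bench import r
def rot(a):
    a=np.array(a,float)
    if a.shape==(3,3): return a
    return R.from_rotvec(a).as_matrix() if a.size==3 else R.from_quat(a).as_matrix()
def ray(p,px):
    K=np.array(p["intrinsics"]);u=cv2.undistortPoints(np.array([[px]],float),K,np.array(p["dist"],float))[0,0]
    d=rot(p["attitude"])@np.array([u[0],-u[1],-1.]);return np.array(p["eye"],float),d/np.linalg.norm(d)
def at_z(p,px,z):
    o,d=ray(p,px);return o+d*(z-o[2])/d[2]
def tri(L):
    A=np.zeros((3,3));b=np.zeros(3)
    for o,d in L:
        M=np.eye(3)-np.outer(d,d);A+=M;b+=M@o
    x=np.linalg.solve(A,b);return x,[round(1e3*float(np.linalg.norm(np.cross(x-o,d))),1) for o,d in L]
def proj(p,X):
    X=np.atleast_2d(X);c=(X-np.array(p["eye"]))@rot(p["attitude"]);c=c*[1,-1,-1]
    return cv2.projectPoints(c.reshape(-1,1,3),np.zeros(3),np.zeros(3),np.array(p["intrinsics"],float),np.array(p["dist"],float))[0][:,0]
def save(p,n): cv2.imwrite(f"pics/{n}.png",np.ascontiguousarray(p["pixels"][:,:,::-1]))
E
cat > a.py <<'E'
from h import *
np.set_printoptions(precision=4,suppress=True)
o=r.get_obs();print({k:o[k] for k in("clock","tcp_pos","orientation","grip_width")})
P={}
for n in("scene","side"):
    p=P[n]=r.grab_frame(n);save(p,n);print(n,p["eye"],p["attitude"])
im=np.vstack([P[n]["pixels"] for n in P]);
for t in("case","lid_handle","lid_hinge","bottle_moved","bottle_standing","ledge","ledge_top","steel_cup","marker_blue","scraper"):
    L=[]
    for n in P:
        for k in r.landmark_of(P[n],t)[:2]:
            print(t,n,np.round(k["point"],1),round(k["conf"],2),at_z(P[n],k["point"],{"lid_handle":.135,"lid_hinge":.085,"bottle_moved":.09,"bottle_standing":.07,"ledge_top":.07}.get(t,0)))
E
python3 a.py
```

```text
{'clock': 0.0, 'tcp_pos': array([0.1635, 0.6543, 0.2303]), 'orientation': array([-0.3835, -3.118 ,  0.0029]), 'grip_width': 0.08530047946589563}
scene [-0.0226 -0.4427  0.7822] [ 0.8357 -0.3677 -0.7643]
side [ 0.4083 -0.6555  0.5338] [ 1.0702 -0.1185 -0.1961]
lid_handle scene [291.4 224.1] 0.63 [ 0.5331 -0.0303  0.135 ]
lid_handle side [252.5 211.4] 0.84 [ 0.5394 -0.0387  0.135 ]
lid_hinge scene [332.6 210. ] 0.55 [ 0.6795 -0.0389  0.085 ]
lid_hinge side [318.6 220.7] 0.62 [ 0.6769 -0.0231  0.085 ]
bottle_moved scene [311.  223.7] 0.59 [ 0.6029 -0.0332  0.09  ]
bottle_moved scene [253.9 175.3] 0.17 [0.6467 0.1838 0.09  ]
bottle_standing scene [171.3 190.1] 0.63 [0.478  0.3121 0.07  ]
bottle_standing side [207.4 166.9] 0.66 [0.4917 0.2977 0.07  ]
bottle_standing side [321.4 224.5] 0.2 [ 0.6865 -0.0163  0.07  ]
ledge scene [194.1 206.9] 0.56 [0.524 0.286 0.   ]
ledge side [250.2 211. ] 0.62 [0.5787 0.1731 0.    ]
ledge side [223.9 169.6] 0.48 [0.5497 0.4131 0.    ]
ledge_top scene [192.8 179.3] 0.96 [0.5448 0.3062 0.07  ]
ledge_top side [227.  168.1] 0.81 [0.5402 0.2799 0.07  ]
steel_cup scene [370.5 226.7] 0.76 [ 0.7788 -0.0985  0.    ]
steel_cup scene [194.5 204.2] 0.51 [ 0.532   0.2936 -0.    ]
steel_cup side [376.7 272.3] 0.57 [ 0.7753 -0.1     0.    ]
marker_blue scene [186.8 256.8] 0.58 [0.3943 0.1634 0.    ]
marker_blue side [170.8 224.3] 0.56 [0.3865 0.1563 0.    ]
scraper scene [252.8 175.1] 0.94 [0.7322 0.2682 0.    ]
scraper side [295.5 189.8] 0.8 [0.7193 0.2512 0.    ]
```

Run:
```python
import cv2,numpy as np
a=cv2.imread("pics/scene.png")[100:330,120:460];b=cv2.imread("pics/side.png")[100:330,120:460]
cv2.imwrite("pics/c.png",cv2.resize(np.hstack([a,b]),None,fx=1.17,fy=1.17))
cv2.imwrite("pics/scene2.png",cv2.resize(a,None,fx=2.3,fy=2.3,interpolation=2));cv2.imwrite("pics/side2.png",cv2.resize(b,None,fx=2.3,fy=2.3,interpolation=2))
```

```text
(no output)
```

View pics/scene2.png

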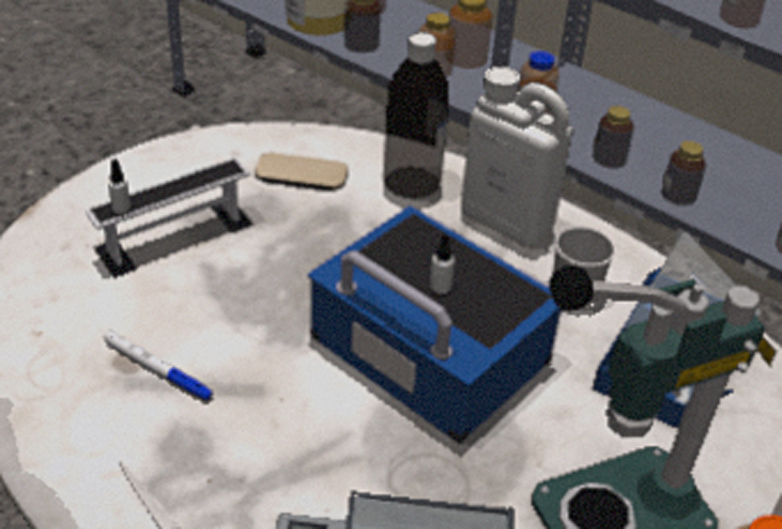

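View pics/side2.png

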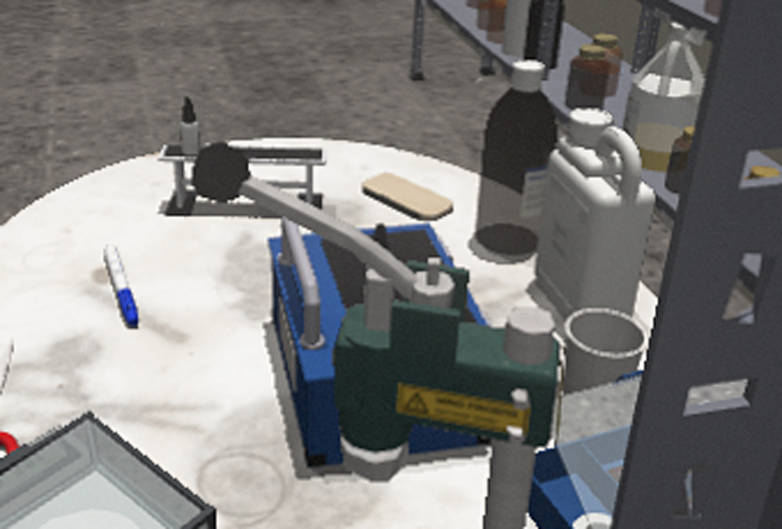

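The scene view shows the lid corners at about (254,190), (298,218), (324,266) and (362,233), the moved bottle's base at (311,224), and the ledge running from (160,194) to (226,173). In the side view a green press hides the bottle and the right half of the lid.

```bash
cat > b.py <<'E'
from h import *
from scipy.optimize import least_squares
np.set_printoptions(precision=4,suppress=True)
P={n:r.grab_frame(n) for n in("scene","side")}
c=lambda x,y:np.array([x/2.3+120,y/2.3+100])
# lid corners & handle ends, case frame
obs=[("scene",(-.079,.103,.09),(309,273)),("scene",(-.079,-.103,.09),(470,383)),("scene",(.077,-.103,.09),(557,306)),("scene",(.077,.103,.09),(410,208)),
("scene",(-.065,.06,.135),(347,257)),("scene",(-.065,-.06,.135),(443,318)),("side",(-.079,.103,.09),(268,238)),("side",(.077,.103,.09),(431,224)),("side",(-.065,.06,.135),(288,225)),("side",(-.065,-.06,.135),(313,300))]
def fit(obs,x0):
    def f(v):
        M=R.from_euler("z",v[2]).as_matrix()
        return np.concatenate([proj(P[n],M@np.array(q)+[v[0],v[1],0])[0]-c(*px) for n,q,px in obs])
    s=least_squares(f,x0,loss="soft_l1");print(s.x,np.round(f(s.x).reshape(-1,2),1).tolist());return s.x
v=fit(obs,[.6,-.03,0])
led=[("scene",(-.095,.018,.07),(90,210)),("scene",(-.095,-.018,.07),(97,227)),("scene",(.095,.018,.07),(238,162)),("scene",(.095,-.018,.07),(246,175)),
("side",(-.095,-.018,.07),(160,158)),("side",(.095,-.018,.07),(326,162))]
l=fit(led,[.54,.3,0])
M=R.from_euler("z",v[2]).as_matrix()
for n in P: print(n,[at_z(P[n],k["point"],.09) for k in r.landmark_of(P[n],"bottle_moved")[:1]])
# bottle: tip & base from outline
for t,z in(("bottle_moved",.09),("bottle_standing",.07)):
  for n in P:
    for k in r.outline_of(P[n],t)[:1]:
        ys,xs=np.nonzero(k["pixels"]);
        if len(ys)<20: continue
        top=(xs[ys==ys.min()].mean(),ys.min())
        print(t,n,k["conf"],k["rect"],"tip->",at_z(P[n],top,z+.066),"mid",at_z(P[n],(xs.mean(),ys.mean()),z+.027))
E
python3 b.py
```

```text
[ 0.5999 -0.0357 -0.0518] [[-0.5, 0.4], [-0.1, 2.0], [6.5, -2.0], [1.3, -1.2], [1.4, -1.3], [2.0, 0.4], [-0.9, -0.6], [-0.2, -0.6], [-0.4, -3.9], [-1.3, -2.2]]
[ 0.5374  0.2908 -0.2844] [[-1.7, -0.2], [0.5, 0.3], [0.5, -2.0], [3.4, -0.7], [-1.9, -0.4], [-0.4, 0.2]]
scene [array([ 0.5957, -0.035 ,  0.09  ])]
side []
bottle_moved scene 0.66 [307.6, 200.0, 11.0, 25.0] tip-> [ 0.6004 -0.0337  0.156 ] mid [ 0.603  -0.0321  0.117 ]
bottle_moved side 0.51 [281.9, 198.4, 5.2, 7.6] tip-> [ 0.6004 -0.0391  0.156 ] mid [0.6153 0.0078 0.117 ]
bottle_standing scene 0.62 [164.8, 172.9, 11.8, 22.1] tip-> [0.4768 0.3076 0.136 ] mid [0.4782 0.3084 0.097 ]
bottle_standing side 0.69 [200.7, 143.4, 5.3, 25.9] tip-> [0.4785 0.3027 0.136 ] mid [0.4801 0.3095 0.097 ]
```

Request:
apply_moves:
  rows:
    - [-0.16, -0.15, -0.1]
    - [-0.32, -0.3, -0.1]
    - [-0.48, -0.45, -0.1]
    - [-0.64, -0.6, -0.1]
    - [-0.8, -0.75, -0.1]
  claw: 1
  newtons: 25

```text
$.rows[0]: bad value
```

Request:
apply_moves:
  rows:
    - [-0.16, -0.15, -0.1, 0, 0, 0]
    - [-0.32, -0.3, -0.1, 0, 0, 0]
    - [-0.48, -0.45, -0.1, 0, 0, 0]
    - [-0.64, -0.6, -0.1, 0, 0, 0]
    - [-0.8, -0.75, -0.1, 0, 0, 0]
  claw: 1
  newtons: 25

```text
clock: 2.12
tcp_pos: [0.3131, 0.4229, 0.2566]
orientation: [0.384, 3.118, 0.001]
contact_force: [0.4, -0.9, -0.1]
grip_width: 0.0851
gripper_force: 0.0
```

Request:
apply_moves:
  rows:
    - [-0.16, -0.15, 0, 0, 0, 0]
    - [-0.32, -0.3, 0, 0, 0, 0]
    - [-0.48, -0.45, 0, 0, 0, 0]
    - [-0.64, -0.6, 0, 0, 0, 0]
    - [-0.8, -0.75, 0, 0, 0, 0]

```text
clock: 2.75
tcp_pos: [0.4616, 0.1926, 0.2567]
orientation: [0.383, 3.117, 0.001]
contact_force: [0.3, 0.9, 0.8]
grip_width: 0.0857
gripper_force: 0.0
```

```bash
cat >> h.py <<'E'
def go(t,yaw=None):
    "shift/0.25 in tool axes, turn/90deg, from measured pose; yaw = direction of tool y"
    o=r.get_obs();M=rot(o["orientation"]);s=M.T@(np.array(t)-o["tcp_pos"])/.25
    T=np.array([[np.sin(yaw),np.cos(yaw),0],[-np.cos(yaw),np.sin(yaw),0],[0,0,-1.]])if yaw is not None else M
    if yaw is not None: T=np.column_stack([np.cross([np.cos(yaw),np.sin(yaw),0],[0,0,-1.]),[np.cos(yaw),np.sin(yaw),0],[0,0,-1.]])
    w=R.from_matrix(M.T@T).as_rotvec()/(np.pi/2)
    print("t",round(o["clock"],2),"tcp",np.round(o["tcp_pos"],4),"w",round(o["grip_width"],4),"f",np.round(o["contact_force"],1),"yaw",round(np.arctan2(M[1,1],M[0,1]),3),"SHIFT",np.round(s,3),"TURN",np.round(w,3))
E
python3 -c "
from h import *
go([.601,-.035,.25],1.29)"
```

```text
t 2.75 tcp [0.4616 0.1926 0.2567] w 0.0857 f [0.3 0.9 0.8] yaw 1.326 SHIFT [-0.761 -0.748  0.026] TURN [0.001 0.    0.023]
```

Request:
apply_moves:
  rows:
    - [-0.15, -0.15, 0, 0, 0, 0]
    - [-0.3, -0.3, 0, 0, 0, 0]
    - [-0.46, -0.45, 0, 0, 0, 0]
    - [-0.61, -0.6, 0.02, 0, 0, 0.02]
    - [-0.76, -0.75, 0.02, 0, 0, 0.02]
  claw: 0.7

```text
clock: 3.38
tcp_pos: [0.6003, -0.0351, 0.2511]
orientation: [-0.432, -3.112, -0.0]
contact_force: [0.9, 0.9, 0.5]
grip_width: 0.0593
gripper_force: 0.0
```

```bash
cat > c.py <<'E'
from h import *
import sys
p=r.grab_frame("wrist");save(p,sys.argv[1])
np.set_printoptions(precision=4,suppress=True)
for t,z in(("bottle_moved",.09),("lid_handle",.135),("case",0)):
    for k in r.landmark_of(p,t)[:1]: print(t,k["point"],k["conf"],at_z(p,k["point"],z))
k=r.outline_of(p,"bottle_moved")
if k:
    ys,xs=np.nonzero(k[0]["pixels"]);print(k[0]["conf"],k[0]["rect"])
go([.601,-.035,.25],1.29)
E
python3 c.py w1
```

```text
lid_handle [238.7, 97.8] 0.84 [ 0.5365 -0.0272  0.135 ]
case [255.8, 147.6] 0.8 [ 0.6006 -0.0304  0.    ]
0.58 [241.2, 155.2, 21.7, 37.1]
t 3.62 tcp [ 0.5994 -0.0332  0.251 ] w 0.0598 f [-0.8  0.3 -0. ] yaw 1.295 SHIFT [-0.008 -0.005  0.004] TURN [ 0.    -0.001  0.003]
```

View pics/w1.png

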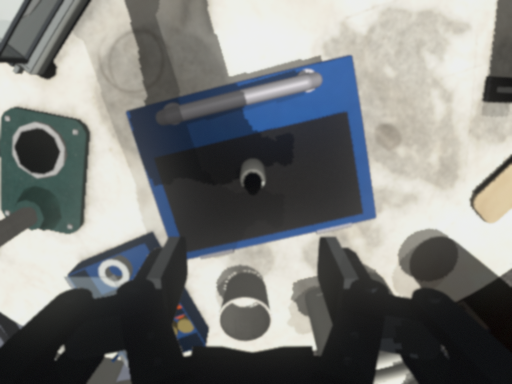

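The wrist view shows the bottle at (252,175), its cap tip near (254,184), the bar from (170,114) to (312,80), and lid corners at (128,109), (353,57) and (375,216).

```bash
cat > d.py <<'E'
from h import *
from scipy.optimize import least_squares
np.set_printoptions(precision=4,suppress=True)
p=r.grab_frame("wrist")
obs=[((-.079,-.103,.09),(128,109)),((-.079,.103,.09),(353,57)),((.077,.103,.09),(375,216)),((-.065,-.06,.135),(170,114)),((-.065,.06,.135),(312,80))]
def f(v):
    M=R.from_euler("z",v[2]).as_matrix()
    return np.concatenate([proj(p,M@np.array(q)+[v[0],v[1],0])[0]-px for q,px in obs])
s=least_squares(f,[.6,-.035,-.05],loss="soft_l1");print(s.x,np.round(f(s.x).reshape(-1,2),1).tolist())
v=s.x;M=R.from_euler("z",v[2]).as_matrix();print("handle",M@[-.065,0,.135]+[v[0],v[1],0],"hinge",M@[.077,0,.085]+[v[0],v[1],0])
for q in((.6,-.035),(.605,-.03),(.601,-.033)):
    print(q,proj(p,[[*q,.09],[*q,.133],[*q,.156]]).round(1).tolist())
im=p["pixels"][145:205,225:285].mean(2)
b=cv2.inRange(p["pixels"],(110,110,110),(255,255,255))[145:205,225:285];ys,xs=np.nonzero(b);print("bright",xs.min()+225,xs.max()+225,ys.min()+145,ys.max()+145)
cv2.imwrite("pics/w1c.png",cv2.resize(p["pixels"][140:210,220:290,::-1],None,fx=7,fy=7,interpolation=cv2.INTER_CUBIC))
E
python3 d.py
```

```text
[ 0.6006 -0.0293 -0.0506] [[-3.9, -1.0], [0.3, -3.6], [1.0, 2.7], [-8.9, 2.8], [4.9, 0.1]]
handle [ 0.5357 -0.026   0.135 ] hinge [ 0.6775 -0.0332  0.085 ]
(0.6, -0.035) [[250.1, 167.7], [249.8, 180.5], [249.6, 189.1]]
(0.605, -0.03) [[256.8, 171.3], [257.5, 184.6], [258.0, 193.5]]
(0.601, -0.033) [[252.5, 168.1], [252.6, 181.0], [252.6, 189.6]]
bright 242 262 171 187
```

View pics/w1c.png

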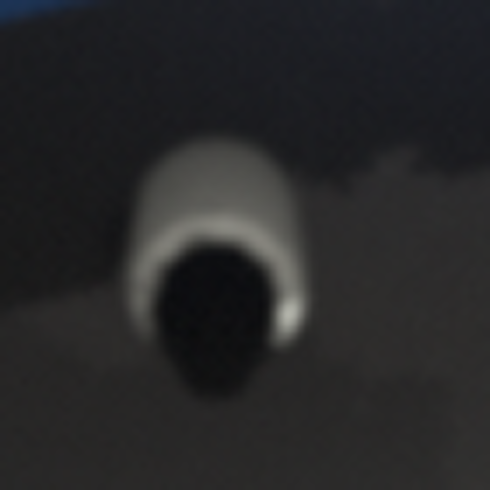

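Request:
apply_moves:
  rows:
    - [-0.012, 0, 0.15, 0, 0, 0]
    - [-0.012, 0, 0.3, 0, 0, 0]
    - [-0.012, 0, 0.45, 0, 0, 0]
    - [-0.012, 0, 0.54, 0, 0, 0]
    - [-0.012, 0, 0.6, 0, 0, 0]

```text
clock: 4.3
tcp_pos: [0.6018, -0.0326, 0.1003]
orientation: [-0.428, -3.111, -0.001]
contact_force: [0.4, 0.8, 0.3]
grip_width: 0.0597
gripper_force: 0.0
```

Request:
apply_moves:
  rows:
    - [0, 0, 0, 0, 0, 0]
    - [0, 0, 0, 0, 0, 0]
    - [0, 0, 0, 0, 0, 0]
    - [0, 0, 0, 0, 0, 0]
    - [0, 0, 0, 0, 0, 0]
  claw: 0
  newtons: 25

```text
clock: 4.92
tcp_pos: [0.6034, -0.0345, 0.1024]
orientation: [0.432, 3.11, 0.001]
contact_force: [-1.9, 0.6, 5.8]
grip_width: 0.02
gripper_force: 26.4
```

Request:
apply_moves:
  rows:
    - [0, 0, -0.1, 0, 0, 0]
    - [0, 0, -0.25, 0, 0, 0]
    - [0, 0, -0.4, 0, 0, 0]
    - [0, 0, -0.55, 0, 0, 0]
    - [0, 0, -0.65, 0, 0, 0]

```text
clock: 5.55
tcp_pos: [0.6029, -0.035, 0.2658]
orientation: [0.433, 3.11, 0.001]
contact_force: [-0.1, -0.1, -1.6]
grip_width: 0.0199
gripper_force: 25.8
```

Run:
```python
from h import *
np.set_printoptions(precision=4,suppress=True)
l=np.array([.5374,.2908]);y=-.2844;e=np.array([np.cos(y),np.sin(y)])
print(l+.035*e); go([*(l+.035*e),.26],1.29)
p=r.grab_frame("scene");save(p,"s3")
for t in("bottle_moved","ledge"):
    print([(k["rect"],round(k["conf"],2)) for k in r.search_frame(p,t)[:2]])
cv2.imwrite("pics/s3c.png",cv2.resize(p["pixels"][80:300,130:430,::-1],None,fx=2.6,fy=2.6))
```

```text
[0.571 0.281]
t 5.55 tcp [ 0.6029 -0.035   0.2658] w 0.0199 f [-0.1 -0.1 -1.6] yaw 1.294 SHIFT [0.468 1.181 0.023] TURN [0.    0.001 0.003]
[([154.5, 171.5, 74.0, 50.3], 0.7), ([312.8, 143.2, 8.4, 27.3], 0.45)]
[([154.6, 169.2, 76.0, 51.1], 0.82)]
```

View pics/s3c.png

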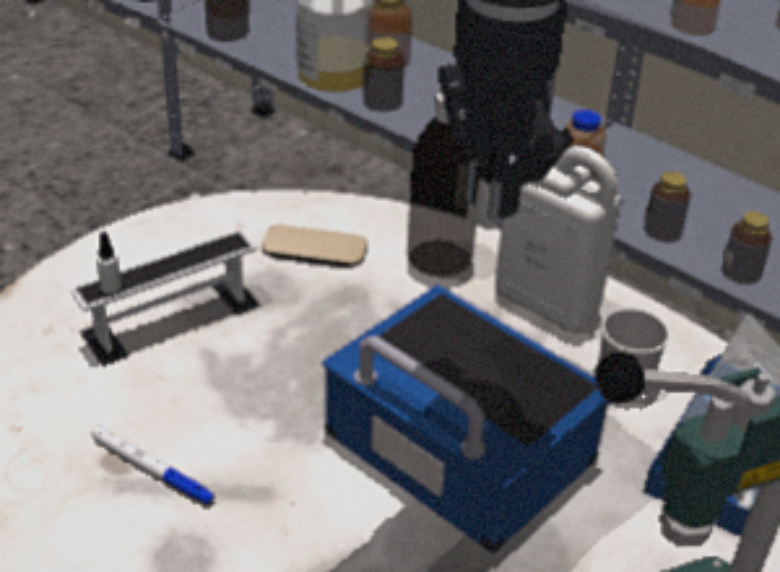

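The bottle is held between the fingers at about (490,205) and the lid is clear. The ledge runs from (75,290) to (250,245) with its far half free.

Request:
apply_moves:
  rows:
    - [0.05, 0.13, 0, 0, 0, 0]
    - [0.1, 0.27, 0, 0, 0, 0]
    - [0.16, 0.4, 0, 0, 0, 0]
    - [0.21, 0.53, 0, 0, 0, 0]
    - [0.26, 0.66, 0, 0, 0, 0]

```text
clock: 6.32
tcp_pos: [0.5839, 0.1427, 0.262]
orientation: [-0.432, -3.109, 0.002]
contact_force: [-0.1, 1.7, -0.0]
grip_width: 0.0194
gripper_force: 25.8
```

Request:
apply_moves:
  rows:
    - [0.05, 0.13, 0, 0, 0, 0]
    - [0.1, 0.26, 0.02, 0, 0, 0]
    - [0.15, 0.39, 0.02, 0, 0, 0]
    - [0.21, 0.52, 0.02, 0, 0, 0]
    - [0.21, 0.52, 0.02, 0, 0, 0]

```text
clock: 6.95
tcp_pos: [0.5677, 0.285, 0.2565]
orientation: [-0.423, -3.11, 0.001]
contact_force: [-0.5, -0.3, -0.5]
grip_width: 0.0199
gripper_force: 25.8
```

Run:
```python
from h import *
np.set_printoptions(precision=4,suppress=True)
go([.571,.281,.26],1.29)
p=r.grab_frame("wrist");save(p,"w4")
for t,z in(("ledge_top",.07),("bottle_standing",.07),("ledge",0)):
    for k in r.landmark_of(p,t)[:1]: print(t,k["point"],k["conf"],at_z(p,k["point"],z))
```

```text
t 6.95 tcp [0.5677 0.285  0.2565] w 0.0199 f [-0.5 -0.3 -0.5] yaw 1.301 SHIFT [-0.017 -0.012 -0.014] TURN [-0.001 -0.002  0.007]
ledge_top [258.3, 131.8] 0.96 [0.5414 0.2986 0.07  ]
bottle_standing [250.1, 65.5] 0.61 [0.4798 0.3074 0.07  ]
ledge [255.2, 124.2] 0.9 [0.5412 0.2961 0.    ]
```

View pics/w4.png

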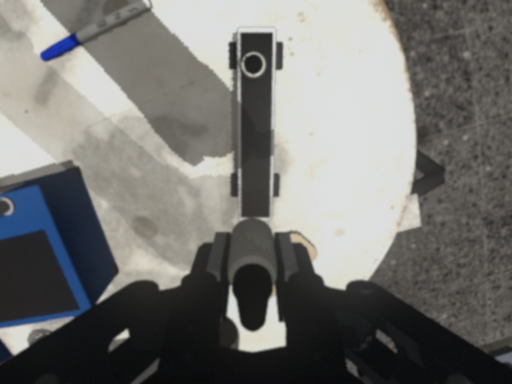

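The wrist view shows the ledge from its near end at (237..276, 27) downward, its centre line at column 257, with the standing bottle at (253,65). The held bottle is upright and hides the ledge's far end.

Run:
```python
from h import *
np.set_printoptions(precision=4,suppress=True)
p=r.grab_frame("wrist");g=cv2.GaussianBlur(p["pixels"],(3,3),0).mean(2)
for row in(95,110,150,165,205):
    b=np.where(g[row,230:285]<90)[0]+230; print(row,b.min(),b.max(),[at_z(p,(c,row),.07)[:2] for c in((b.min()+b.max())/2,)])
print("near end",at_z(p,(256.5,27),.07)); print("tcp proj",proj(p,[.5687,.2850,.07]))
# held bottle axis: base edge near and shoulder
print(proj(p,np.array([[.5677,.285,z] for z in(.2455,.2885,.31)])))
go([.571,.281,.26],1.29)
```

```text
95 246 274 [array([0.5112, 0.3039])]
110 237 274 [array([0.5236, 0.2959])]
150 239 275 [array([0.5615, 0.2868])]
165 240 273 [array([0.5761, 0.2822])]
205 247 273 [array([0.6181, 0.2742])]
near end [0.4517 0.3172 0.07  ]
tcp proj [[257.2196 157.3127]]
[[261.078  229.2304]
 [263.6871 275.7965]
 [265.6888 311.8222]]
t 7.2 tcp [0.5703 0.2794 0.2583] w 0.0203 f [-1.1  0.6  0.3] yaw 1.292 SHIFT [-0.001  0.007 -0.007] TURN [-0.001 -0.     0.001]
```

Request:
apply_moves:
  rows:
    - [0, 0.014, 0.14, 0, 0, 0]
    - [0, 0.014, 0.3, 0, 0, 0]
    - [0, 0.014, 0.46, 0, 0, 0]
    - [0, 0.014, 0.6, 0, 0, 0]
    - [0, 0.014, 0.66, 0, 0, 0]

```text
clock: 7.82
tcp_pos: [0.5701, 0.2829, 0.0918]
orientation: [-0.435, -3.109, 0.004]
contact_force: [-0.0, -0.0, -0.0]
grip_width: 0.0199
gripper_force: 25.8
```

Run:
```python
from h import *
go([.571,.284,.081],1.29)
a=r.grab_frame("side")["pixels"];b=r.grab_frame("scene")["pixels"]
cv2.imwrite("pics/s5.png",cv2.resize(np.hstack([b[110:240,140:260],a[110:220,170:290] if 0 else a[90:220,170:290]])[:,:,::-1],None,fx=3.3,fy=3.3,interpolation=2))
```

```text
t 7.83 tcp [0.5701 0.2829 0.0918] w 0.0199 f [-0. -0. -0.] yaw 1.293 SHIFT [-0.002  0.005  0.043] TURN [-0.002 -0.001  0.002]
```

View pics/s5.png

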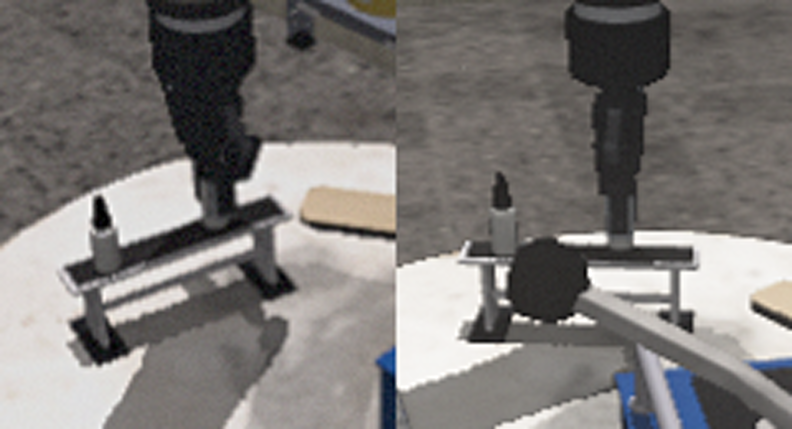

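The bottle hangs just above the free part of the ledge (scene crop (217,220), side crop (620,240)), well clear of the standing bottle. I'll lower it gently.

Request:
apply_moves:
  rows:
    - [0, 0, 0.015, 0, 0, 0]
    - [0, 0, 0.03, 0, 0, 0]
    - [0, 0, 0.036, 0, 0, 0]
    - [0, 0, 0.036, 0, 0, 0]

```text
clock: 8.43
tcp_pos: [0.571, 0.2847, 0.085]
orientation: [0.432, 3.112, 0.0]
contact_force: [0.7, 0.0, -1.3]
grip_width: 0.02
gripper_force: 25.8
```

Request:
apply_moves:
  rows:
    - [0, 0, 0.006, 0, 0, 0]
    - [0, 0, 0.01, 0, 0, 0]
    - [0, 0, 0.01, 0, 0, 0]

```text
clock: 8.8
tcp_pos: [0.571, 0.2846, 0.0825]
orientation: [0.433, 3.112, 0.0]
contact_force: [-0.7, 0.0, 2.9]
grip_width: 0.0198
gripper_force: 26.1
```

Request:
apply_moves:
  rows:
    - [0, 0, 0.004, 0, 0, 0]
    - [0, 0, 0.004, 0, 0, 0]

```text
clock: 9.05
tcp_pos: [0.5711, 0.2846, 0.0825]
orientation: [0.433, 3.112, 0.001]
contact_force: [-3.1, -1.9, 10.2]
grip_width: 0.0201
gripper_force: 26.8
```

Contact. Release partway, then rise.

Request:
apply_moves:
  rows:
    - [0, 0, -0.003, 0, 0, 0]
    - [0, 0, -0.003, 0, 0, 0]
    - [0, 0, -0.003, 0, 0, 0]
    - [0, 0, -0.003, 0, 0, 0]
    - [0, 0, -0.003, 0, 0, 0]
  claw: 0.6

```text
clock: 9.68
tcp_pos: [0.5709, 0.2845, 0.0819]
orientation: [-0.433, -3.112, 0.0]
contact_force: [0.1, -0.4, -0.1]
grip_width: 0.0511
gripper_force: 0.0
```

Request:
apply_moves:
  rows:
    - [0, 0, -0.05, 0, 0, 0]
    - [0, 0, -0.15, 0, 0, 0]
    - [0, 0, -0.32, 0, 0, 0]
    - [0, 0, -0.5, 0, 0, 0]
    - [0, 0, -0.7, 0, 0, 0]

```text
clock: 10.3
tcp_pos: [0.5707, 0.2843, 0.2592]
orientation: [0.433, 3.112, 0.0]
contact_force: [1.8, 0.2, 0.6]
grip_width: 0.0509
gripper_force: 0.0
```

Run:
```python
from h import *
go([.5357,-.030,.235],-.05)
a=r.grab_frame("side")["pixels"];b=r.grab_frame("scene")["pixels"]
cv2.imwrite("pics/s6.png",cv2.resize(np.hstack([b[110:240,140:260],a[90:220,170:290]])[:,:,::-1],None,fx=3.3,fy=3.3,interpolation=2))
```

```text
t 10.3 tcp [0.5707 0.2843 0.2592] w 0.0509 f [1.8 0.2 0.6] yaw 1.294 SHIFT [-0.209 -1.248  0.097] TURN [ 0.    -0.     0.856]
```

View pics/s6.png

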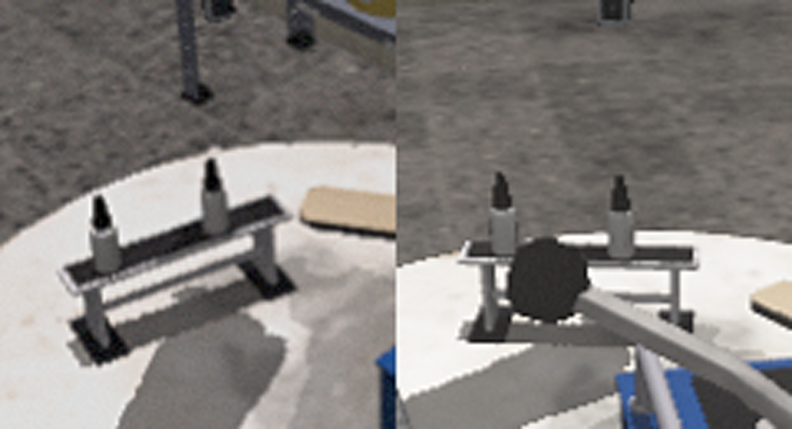

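Both bottles stand upright on the ledge (scene crop (103,240) and (213,200)). Next is the handle.

Request:
apply_moves:
  rows:
    - [-0.02, -0.13, 0, 0, 0, 0.08]
    - [-0.04, -0.27, 0, 0, 0, 0.17]
    - [-0.06, -0.4, 0, 0, 0, 0.26]
    - [-0.08, -0.53, 0, 0, 0, 0.34]
    - [-0.1, -0.66, 0, 0, 0, 0.43]

```text
clock: 11.02
tcp_pos: [0.5496, 0.1178, 0.2573]
orientation: [-1.446, -2.789, -0.001]
contact_force: [0.5, 0.2, -0.5]
grip_width: 0.0513
gripper_force: 0.0
```

Run:
```python
from h import *
np.set_printoptions(precision=4,suppress=True)
go([.5357,-.030,.235],-.05)
a=r.grab_frame("scene");b=r.grab_frame("side")
print("knob",tri([ray(a,(368.3,225.2)),ray(b,(215.7,174.8))]))
```

```text
t 11.03 tcp [0.5496 0.1178 0.2573] w 0.0513 f [ 0.5  0.2 -0.5] yaw 0.614 SHIFT [-0.451 -0.386  0.089] TURN [ 0.    -0.     0.423]
knob (array([ 0.4542, -0.2339,  0.3174]), [0.1, 0.1])
```

Request:
apply_moves:
  rows:
    - [-0.1, -0.09, 0, 0, 0, 0.09]
    - [-0.2, -0.17, 0.02, 0, 0, 0.18]
    - [-0.3, -0.26, 0.04, 0, 0, 0.27]
    - [-0.4, -0.34, 0.06, 0, 0, 0.35]
    - [-0.45, -0.386, 0.08, 0, 0, 0.423]
  claw: 0.65

```text
clock: 11.75
tcp_pos: [0.5366, -0.0299, 0.2372]
orientation: [2.276, 2.166, 0.001]
contact_force: [0.1, 0.1, -0.8]
grip_width: 0.0554
gripper_force: 0.0
```

Run:
```python
from h import *
np.set_printoptions(precision=4,suppress=True)
go([.5357,-.030,.235],-.05)
P=[r.grab_frame(n) for n in("wrist","scene","side")];save(P[0],"w7")
print("cam",P[0]["eye"])
L=[]
for p in P:
    for k in r.landmark_of(p,"lid_handle")[:1]: print(np.round(k["point"],1),round(k["conf"],2),at_z(p,k["point"],.135));L.append(ray(p,k["point"]))
```

```text
t 11.75 tcp [ 0.5366 -0.0299  0.2372] w 0.0554 f [ 0.1  0.1 -0.8] yaw -0.05 SHIFT [-0.001 -0.004  0.009] TURN [ 0. -0.  0.]
cam [0.5409 0.0445 0.38  ]
[250.8 183.1] 0.62 [ 0.5368 -0.0278  0.135 ]
[293.3 226.3] 0.56 [ 0.5307 -0.0375  0.135 ]
[250.5 210.9] 0.82 [ 0.5362 -0.0362  0.135 ]
```

View pics/w7.png

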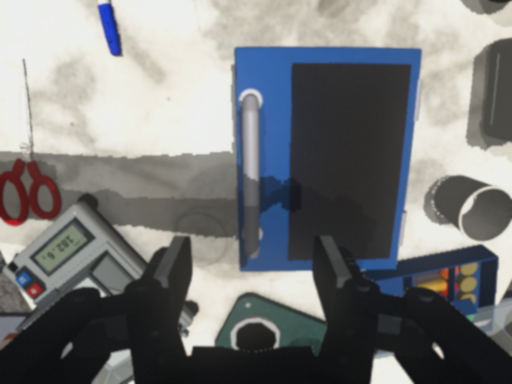

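The bar lies at column 251, rows 97 to 250, and is centred between the open fingers (188 and 318). Descending.

Request:
apply_moves:
  rows:
    - [0, 0, 0.12, 0, 0, 0]
    - [0, 0, 0.25, 0, 0, 0]
    - [0, 0, 0.37, 0, 0, 0]
    - [0, 0, 0.45, 0, 0, 0]
    - [0, 0, 0.485, 0, 0, 0]

```text
clock: 12.68
tcp_pos: [0.5364, -0.0274, 0.1148]
orientation: [-2.267, -2.173, 0.001]
contact_force: [0.5, 0.3, 0.5]
grip_width: 0.0554
gripper_force: 0.0
```

Request:
apply_moves:
  rows:
    - [0, 0, 0, 0, 0, 0]
    - [0, 0, 0, 0, 0, 0]
    - [0, 0, 0, 0, 0, 0]
    - [0, 0, 0, 0, 0, 0]
    - [0, 0, 0, 0, 0, 0]
  claw: 0
  newtons: 50

```text
clock: 13.3
tcp_pos: [0.536, -0.0284, 0.1167]
orientation: [-2.27, -2.17, -0.0]
contact_force: [-4.9, 1.0, 5.9]
grip_width: 0.0103
gripper_force: 48.7
```

Run:
```python
from h import *
o=r.get_obs();go(o["tcp_pos"],-.05)
for d in range(10,60,10):
    a=np.radians(d);rr=np.hypot(.142,.05);t=np.arctan2(.05,.142)
    print(d,"fwd/.25 %.3f up/.25 %.3f"%((.142-rr*np.cos(t+a))/.25,(rr*np.sin(t+a)-.05)/.25))
```

```text
t 13.3 tcp [ 0.536  -0.0284  0.1167] w 0.0103 f [-4.9  1.   5.9] yaw -0.045 SHIFT [0. 0. 0.] TURN [-0.001 -0.001  0.003]
10 fwd/.25 0.043 up/.25 0.096
20 fwd/.25 0.103 up/.25 0.182
30 fwd/.25 0.176 up/.25 0.257
40 fwd/.25 0.261 up/.25 0.318
50 fwd/.25 0.356 up/.25 0.364
```

Request:
apply_moves:
  rows:
    - [0, 0.02, -0.049, 0, 0, 0]
    - [0, 0.043, -0.096, 0, 0, 0]
    - [0, 0.071, -0.14, 0, 0, 0]
    - [0, 0.103, -0.182, 0, 0, 0]
    - [0, 0.138, -0.221, 0, 0, 0]

```text
clock: 13.92
tcp_pos: [0.5677, -0.0296, 0.1714]
orientation: [-2.266, -2.166, 0.007]
contact_force: [-14.8, 2.4, 8.7]
grip_width: 0.0102
gripper_force: 48.9
```

Request:
apply_moves:
  rows:
    - [0, 0.034, -0.04, 0, 0, 0]
    - [0, 0.075, -0.074, 0, 0, 0]
    - [0, 0.118, -0.102, 0, 0, 0]
    - [0, 0.165, -0.127, 0, 0, 0]
    - [0, 0.213, -0.149, 0, 0, 0]

```text
clock: 14.55
tcp_pos: [0.6245, -0.032, 0.2106]
orientation: [-2.27, -2.17, -0.002]
contact_force: [-4.7, 2.2, 3.2]
grip_width: 0.0103
gripper_force: 50.1
```

Request:
apply_moves:
  rows:
    - [0, 0, 0, 0, 0, 0]
    - [0, 0, 0, 0, 0, 0]
    - [0, 0, 0, 0, 0, 0]
    - [0, 0, 0, 0, 0, 0]

```text
clock: 15.05
tcp_pos: [0.6256, -0.0321, 0.2105]
orientation: [2.269, 2.17, 0.005]
contact_force: [-4.6, 1.4, 7.3]
grip_width: 0.0102
gripper_force: 51.6
```

```bash
cat > e.py <<'E'
from h import *
np.set_printoptions(precision=4,suppress=True)
o=r.get_obs();go(o["tcp_pos"],-.05)
v=[.6003,-.032,-.05];M=R.from_euler("z",v[2]).as_matrix()
q=M.T@(o["tcp_pos"]+[0,0,.019]-[v[0],v[1],0]);print("angle from grasp",np.degrees(np.arctan2(q[2]-.085,.077-q[0])-np.arctan2(.05,.142)),"radius",np.hypot(q[2]-.085,.077-q[0]))
P={n:r.grab_frame(n) for n in("scene","side")}
def pt(l,a):  # lid point in case frame relative to hinge
    x,y,z=l;c,s=np.cos(a),np.sin(a);return M@[.077+x*c+z*s,y,.085-x*s+z*c]+[v[0],v[1],0]
out=[]
for n,p in P.items():
    im=p["pixels"][:,:,::-1].copy()
    for d,col in((45,(0,255,255)),(50,(0,255,0)),(55,(0,0,255))):
        for y in(.103,-.103):
            L=proj(p,[pt((-.156,y,.005),np.radians(d)),pt((0,y,.005),np.radians(d))]).round().astype(int)
            cv2.line(im,tuple(map(int,L[0])),tuple(map(int,L[1])),col,1)
    out.append(im[90:300,210:410])
cv2.imwrite("pics/s8.png",cv2.resize(np.hstack(out),None,fx=2,fy=2,interpolation=2))
E
python3 e.py
```

```text
t 15.05 tcp [ 0.6256 -0.0321  0.2105] w 0.0102 f [-4.6  1.4  7.3] yaw -0.045 SHIFT [0. 0. 0.] TURN [ 0.002 -0.001  0.003]
angle from grasp 50.897272413521605 radius 0.15353110730067798
```

View pics/s8.png

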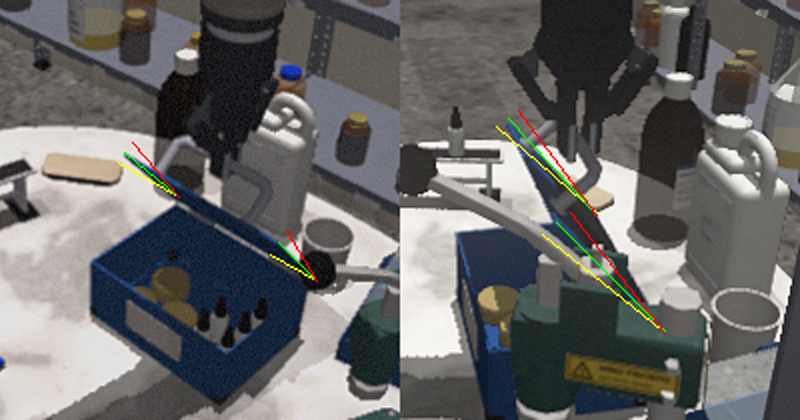

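The lid is open at about 50 degrees: its left edge matches the green 50-degree line in both views, and the grasp geometry gives 51. The arm is still and holding the bar, so I'm handing in.

```bash
python3 -c "
from bench import r
print(abs(r.get_obs()['qvel']).max()); print(r.hand_in())"
```

```text
0.0008184413526866219
the job is handed in; nothing more can be done
None
```

The dropper bottle is upright on the free part of the ledge, released while the lid was shut, and the lid is held still at about 50–51 degrees; I handed the job in at about 15 s.

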